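Weigh a slip-cast cup on the studio beam balance and sort it

TASK

Weigh the bare slip-cast cup standing on the table: set it gently on the balance pan, then nudge the sliding poise along the beam with a light touch until the beam floats level on its own, with nothing touching it. If the poise then stands beyond the red limit tag the cup is cast too thick: move it to the free place on the red-ended board, otherwise to the free place on the blue-ended board. Leave the poise where it balanced, don't bear hard on pan, beam or poise because the knife edges chip, and don't disturb the sorted cups or the putty knife.

Things in the scene. Friction and masses are not known exactly. Their poses are not given: they have to be found in the camera images.
- cup_mid (a point): the cup to weigh: pale terracotta-coloured unglazed slip-cast tumbler, round, straight-sided, 60 mm across, 64 mm tall, wall 6 mm, open at the top, weight unknown (about 120 to 250 g). The point is on its axis half-way up, 32 mm above its foot; z is its axis. It starts standing on the table, alone between the two boards.
- zero_mark (a point): white zero mark in the guard at the right-hand (-y) end of the grey beam balance, 60 mm above the table, fixed to its base. Axes: z up, y along the balance from the guard to the pan, x across. Along +y from the mark: the poise's inner end of travel (poise 0) at 251 mm, the beam's pivot at 306 mm, the pan's centre at 391 mm. The guard is 50 mm wide and 96 mm high.
- beam (a joint): tilt of the beam in rad: 0 level (red pointer at the white mark), positive pan high and poise end low, negative pan low; stops at -0.06 and 0.06. Let go, it settles in 0.7 s. Off the stops, 1 mm of poise travel changes it by about 0.0063. Empty, it lies on the pan-high stop. Only a tilt read with nothing touching beam, poise, pan or cup counts. Over 8 N on it from the robot chips its knife edges.
- pan_top (a point): centre of the upper face of the flat steel pan, 132 mm across, on the left (+y) end of the balance; 85 mm above the table with the beam level, 5 mm higher or lower on the stops. Empty it stands high, gives way at under 1 N and meets a hard stop 10 mm lower. It stays level, and it does not matter where on it the load stands. Over 15 N between cup and pan chips the knife edges.
- poise (a joint): place of the sliding poise on the beam in m: 0 at its inner end, 55 mm from the pivot, growing away from the pan (-y of the balance) to 0.17. It stays where it is left and slides with about 0.5 N. Farther out it balances a heavier cup. The red limit tag stands at 0.102. Over 8 N from the robot on poise or beam chips the knife edges; a gripper's pinch is more than that.
- poise_knob (a point): the poise's upright steel post, 12 mm thick: the point is on the post's axis, 23 mm below its top and 27 mm above the top of the brass block (26 mm across the beam, 28 mm along it) that rides on the beam. Point 105 mm above the table with the beam level, up to 14 mm higher or lower when the beam tilts.
- limit_tag (a point): red limit tag clipped across the underside of the beam, 3 mm thick; the point is in the beam's middle height. The poise passes over it. Poise centre farther from the pan than this tag means heavy.
- board_heavy_spot (a point): free place on top of the red-ended plywood board (110 x 200 mm, 14 mm thick, lying with its long side along its y); on its surface, 42 mm from the board's centre along +y. z up. For heavy cups.
- board_light_spot (a point): free place on top of the blue-ended plywood board, otherwise the same as the red-ended one. For light cups. The two boards may change sides.
- cup_done_heavy_mid (a point): sorted cup on the red-ended board, like the cup to weigh; point on its axis half-way up. It stands 87 mm from the free place, along the board's -y. Leave alone.
- cup_done_light_mid (a point): sorted cup on the blue-ended board, likewise. Leave alone.
- putty_knife_mid (a point): putty knife with black handle, 205 mm long, 50 mm wide, 20 mm high, lying on the table beyond the balance; point in its middle. Leave alone.

How it is judged:
By the outcome, as a careful person would: the job done as asked, in the order asked, and still so for the second after the job is handed in, with the robot touching nothing.
It also fails if it takes over 72 s, if anything falls off the work surface, if the arm or the gripper's body presses on something with over 40 N, if the wrist force passes 120 N, or if a joint passes its speed limit or range.

ROBOT

A 6-joint arm with a two-finger parallel gripper is mounted at the origin on the work surface. World frame = base frame: x ahead of the robot, y to its left, z up, the work surface at z = 0. Lengths are in mm, angles in rad, forces in N, time in s.
With the tool pointing down it reaches from about 350 to 975 mm from the base axis. Payload 17.4 kg.
Tool frame: the origin (TCP) lies between the finger pads; the fingertips stand 25 mm ahead of it and the grasp point (between the pads) lies 6 mm ahead of it; z points along the fingers, y is the line along which they close (so a half turn about z gives the same grasp; the last joint's range is limited). The gripper opens to 85 mm and grips with 20 to 120 N. Pads are 22 mm wide; open, the fingers measure 114 mm over their backs; the gripper's body (76 mm by 85 mm) begins 54 mm behind the grasp point. The pads swing forward as they close: fully open they stand 13 mm farther back than shut.
Start: joints at [1.297, 0.116, 1.442, -0, 1.584, -0.038], TCP at [157.702, 656.325, 231.403] pointing down, gripper open.
Joint ranges: [-2.83, 2.83], [-0.83, 2.19], [0.07, 2.5], [-1.14, 4.28], [0.01, 3], [-2.97, 2.97]. Speed limits (rad/s): [1.89, 1.89, 2.22, 3.14, 3.14, 3.14].

INTERFACE

Orientations are given as a unit quaternion [w, x, y, z].
In Python, from bench import bot, imaging, ticket gives the robot as it stands. The module is installed in compiled form; this text tells all that it offers.
- The arm moves only by the tool apply_moves, never from a script. Its argument "steps" is a list of rows, each a list of 5 numbers: the shift along the world's x, y, z in m, then the turn about the world's z in rad, then the closure, from -1 (fully open) to 1 (shut). A call has 1 to 10 rows; each row shifts and turns the commanded pose from where the row before left it; what a row does not reach is not made up. A row lasts 1/8 s, in which the tool goes at most 62.5 mm and 10.7 degrees, less where a joint would pass 70% of its speed; a pose out of reach is approached as far as the arm can. A call with a gripper value outside its range is refused whole. The fingers move at their own pace and stop on an object; the grip force is fixed at half the most. Time passes only in rows, so rows that do not move let the fingers close. It gives the time, the measured TCP pose, the force, the opening and the grip force at its end, in the units of the state.
- bot.state(): the state, without advancing time (a new reading comes with each control period).
- imaging.read_camera(name): name is "scene" or "top"; returns a dict with "img" (420x560x3 uint8, blue, green, red), "K" (3x3 intrinsics, pixels), "camera_from_world" (4x4, takes a point from world to camera coordinates). Camera axes: x right, y down, z forward; pixel columns grow to the right and rows downward; lengths in mm; the calibration is good to about 2 mm. A picture is of the moment at which its call begins. There is no depth.
- ticket.hand_in(): hands the job in; it is judged then, once.
The state is a dict: "clock": time; "qpos": joint angles; "joint_velocities": joint speeds; "effort": joint torques, N m; "tool_pos": TCP position; "tcp_rot": TCP orientation; "contact_force": force on the tool from outside, world axes, zero at the start; "moment": the same for the moment, N m; "grip_width": finger opening in mm; "grasp_force": force on a finger pad.
Only numpy, scipy, OpenCV 4.12 (cv2) and the standard library are available. Lean on these libraries where they do the work, as an engineer would, in place of code of your own. Each camera call takes 0.05 s, during which the arm holds its last target. There are 200 camera calls.

## Working session

There is one attempt and no reset: what is moved stays moved. The work goes in short steps, Python scripts to look and compute and a tool call to move; the robot and the scene stay as the last step left them, time stands still between calls to the robot, and variables do not carry over. Pictures are saved under pics/ and viewed, at most 10 in all, crops included, and the job is handed in when it is done.

Besides the shell and the picture viewer there is one more tool, called after "Request:" by a JSON object that holds its "name" and its "arguments", one argument or row to a line. apply_moves: Moves the arm, as the interface text tells. Its arguments: {"type":"object","properties":{"steps":{"type":"array"}},"required":["steps"]}

```bash
mkdir -p pics; cat > h.py <<'E'
import cv2,numpy as np
from bench import bot,imaging,ticket
def cam(n):
    d=imaging.read_camera(n); return d["img"],np.array(d["K"]),np.array(d["camera_from_world"])
def ray(K,T,u,v):
    R=T[:3,:3];c=-R.T@T[:3,3];d=R.T@np.linalg.inv(K)@[u,v,1.];return c,d
def onz(K,T,u,v,z):
    c,d=ray(K,T,u,v);return c+d*(z-c[2])/d[2]
def proj(K,T,p):
    q=K@(T[:3,:3]@np.array(p,float)+T[:3,3]);return q[:2]/q[2]
E
python3 - <<'E'
from h import *
for n in("scene","top"):
    i,K,T=cam(n);cv2.imwrite(f"pics/{n}0.png",i);print(n,K.round(1).tolist(),(-T[:3,:3].T@T[:3,3]).round(0),T[:3,:3].round(3).tolist())
s=bot.state();print(s)
E
```

```text
scene [[416.9, 0.0, 276.5], [0.0, 416.9, 211.1], [0.0, 0.0, 1.0]] [1232.  335.  591.] [[-0.476, 0.88, 0.012], [0.498, 0.28, -0.821], [-0.725, -0.384, -0.571]]
top [[456.9, 0.0, 277.9], [0.0, 456.9, 211.9], [0.0, 0.0, 1.0]] [ 518.   12. 1090.] [[-0.018, -1.0, 0.013], [-0.995, 0.017, -0.095], [0.095, -0.015, -0.995]]
{'clock': 0.1, 'qpos': array([ 1.29719758e+00,  1.16451558e-01,  1.44216696e+00,  1.82176686e-05,
        1.58400274e+00, -3.77373233e-02]), 'joint_velocities': array([-0.00013357, -0.00204861, -0.00190592, -0.00017443, -0.00195258,
        0.00097053]), 'effort': array([ 1.10735440e-03, -7.33649182e+01, -6.33794618e+01, -1.71261814e-05,
        5.00949376e-03,  1.83694766e-05]), 'tool_pos': array([157.6539655 , 656.1677652 , 230.74643288]), 'tcp_rot': array([-8.87348722e-05,  1.17657415e-01,  9.93054111e-01, -5.06667693e-04]), 'contact_force': array([-0.00097266,  0.18826592, -0.23521318]), 'moment': array([ 0.02517885,  0.01341326, -0.0074389 ]), 'grasp_force': 0.0, 'grip_width': 84.8328306600836}
```

View pics/scene0.png

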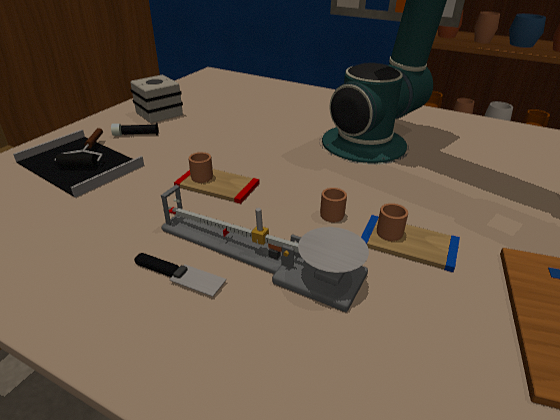

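View pics/top0.png

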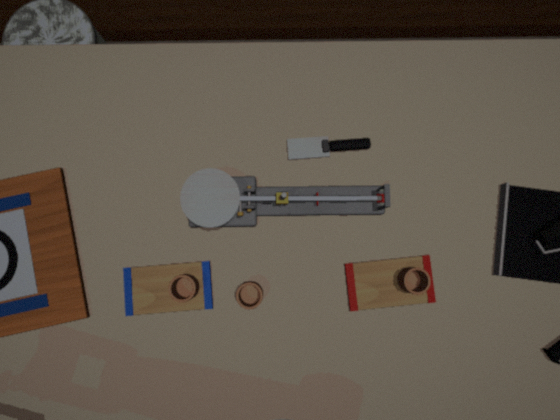

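The views show the following (top-view pixels):
- Cup to weigh at (249,294).
- Blue-ended board with its free end left, near (147,288).
- Red-ended board with its free end left, near (367,287).
- Pan at (210,198), poise at (282,198), tag at (317,198) and guard at (381,198).

In the scene view the poise post is at (259,218).

```bash
python3 - <<'E'
from h import *
i,K,T=cam("top");h=cv2.cvtColor(i,cv2.COLOR_BGR2HSV)
def blobs(m,x0,y0,x1,y1,a=8):
    r=m[y0:y1,x0:x1].astype(np.uint8);n,l,s,c=cv2.connectedComponentsWithStats(r)
    return [(s[k,4],s[k,0]+x0,s[k,1]+y0,s[k,2],s[k,3],(c[k]+[x0,y0]).round(1)) for k in range(1,n) if s[k,4]>a]
red=((h[...,0]<6)|(h[...,0]>174))&(h[...,1]>170)&(h[...,2]>60)
blue=(h[...,0]>100)&(h[...,0]<130)&(h[...,1]>130)
B={}
for nm,m,bx in(("red",red,(335,240,445,325)),("blue",blue,(115,250,220,325)),("tags",red,(240,180,400,215))):
    b=blobs(m,*bx);B[nm]=b
    for k in b: print(nm,k, onz(K,T,*k[5],14 if nm!="tags" else 60).round(1))
def circ(x0,y0,x1,y1,z,thr):
    m=thr[y0:y1,x0:x1].astype(np.uint8)
    cs,_=cv2.findContours(m,cv2.RETR_EXTERNAL,cv2.CHAIN_APPROX_NONE);c=max(cs,key=cv2.contourArea)
    (u,v),r=cv2.minEnclosingCircle(c);e=cv2.fitEllipse(c);print("circ",(u+x0,v+y0,r),e, onz(K,T,e[0][0]+x0,e[0][1]+y0,z).round(1))
terra=(h[...,0]<14)&(h[...,1]>95)
for bx in((230,275,270,312),(168,270,202,304),(395,262,432,298)): circ(*bx,32,terra)
pan=(h[...,1]<50)&(h[...,2]>120)
circ(170,160,243,235,90,pan)
c=i[170:320,110:450];cv2.imwrite("pics/t1.png",cv2.resize(c,None,fx=2.35,fy=2.35,interpolation=cv2.INTER_CUBIC))
i,K,T=cam("scene");c=i[170:310,140:390];cv2.imwrite("pics/s1.png",cv2.resize(c,None,fx=3.2,fy=3.2,interpolation=cv2.INTER_CUBIC))
E
```

```text
red (np.int32(219), np.int32(423), np.int32(255), np.int32(12), np.int32(47), array([428.7, 278. ])) [ 459.2 -355.3   14. ]
red (np.int32(340), np.int32(345), np.int32(264), np.int32(13), np.int32(47), array([350.8, 286.9])) [ 442.  -171.6   14. ]
blue (np.int32(342), np.int32(202), np.int32(262), np.int32(11), np.int32(47), array([207. , 284.7])) [453.4 163.5  14. ]
blue (np.int32(314), np.int32(124), np.int32(268), np.int32(9), np.int32(47), array([127.8, 291.1])) [442.1 346.7  14. ]
tags (np.int32(19), np.int32(377), np.int32(195), np.int32(7), np.int32(7), array([381.5, 198.6])) [ 642.9 -240.5   60. ]
circ (249.05331420898438, 294.55187225341797, 13.790489196777344) ((19.066198348999023, 19.67365074157715), (25.656240463256836, 26.390338897705078), 27.398725509643555) [430.1  65.1  32. ]
circ (183.9307689666748, 287.03846168518066, 16.203805923461914) ((15.018515586853027, 17.52882957458496), (25.952280044555664, 30.66142463684082), 63.08849334716797) [449.1 215.6  32. ]
circ (418.1047897338867, 279.8541488647461, 21.45392608642578) ((22.24623680114746, 17.466392517089844), (33.65740966796875, 36.57628631591797), 95.57939910888672) [ 457.3 -322.5   32. ]Traceback (most recent call last):
  File "<stdin>", line 19, in <module>
  File "<stdin>", line 15, in circ
cv2.error: OpenCV(4.12.0) /io/opencv/modules/imgproc/src/shapedescr.cpp:361: error: (-201:Incorrect size of input array) There should be at least 5 points to fit the ellipse in function 'fitEllipseNoDirect'
```

```bash
python3 - <<'E'
from h import *
i,K,T=cam("top")
c=i[170:320,110:450];cv2.imwrite("pics/t1.png",cv2.resize(c,None,fx=2.35,fy=2.35,interpolation=cv2.INTER_CUBIC))
g=i[...,0][160:236,170:243]  # blue channel: pan is bluish-bright
_,m=cv2.threshold(g,0,255,cv2.THRESH_OTSU);cs,_=cv2.findContours(m,cv2.RETR_EXTERNAL,cv2.CHAIN_APPROX_NONE);c=max(cs,key=cv2.contourArea)
e=cv2.fitEllipse(c);print(e,onz(K,T,e[0][0]+170,e[0][1]+160,90).round(1))
for u,v in((282,198),(317,198)): print(onz(K,T,u,v,75).round(1))
i,K,T=cam("scene");c=i[170:310,140:390];cv2.imwrite("pics/s1.png",cv2.resize(c,None,fx=3.2,fy=3.2,interpolation=cv2.INTER_CUBIC))
E
```

```text
((39.532798767089844, 37.094520568847656), (57.69053649902344, 59.646263122558594), 89.28121185302734) [648.8 146.6  90. ]
[646.  -13.3  75. ]
[644.8 -91.8  75. ]
```

View pics/t1.png

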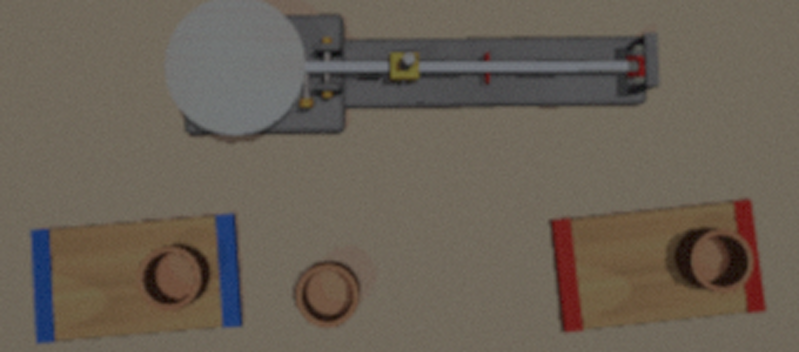

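View pics/s1.png

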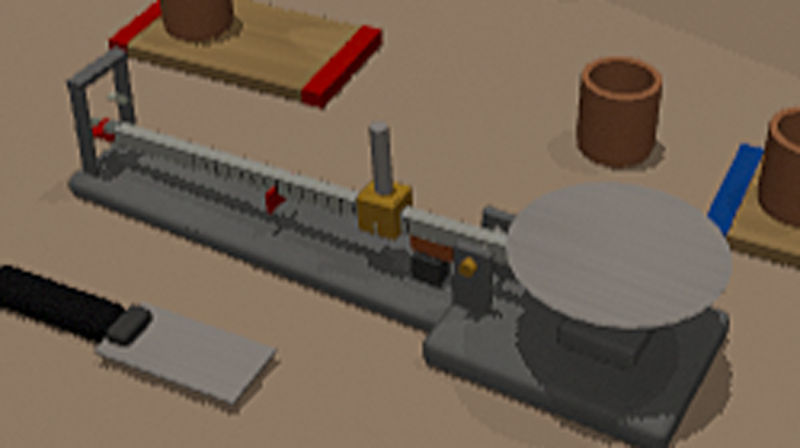

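The beam lies pan-high. The poise is near 20 mm, the pan is at (649,147), and the cup is at about (432,64). I'll first record the pointer at the pan-high stop, then go to the cup with the jaws closing along x.

```bash
cat >> h.py <<'E'
def pointer(n=3):
    r=[]
    for _ in range(n):
        i,K,T=cam("scene");h=cv2.cvtColor(i,cv2.COLOR_BGR2HSV).astype(int)
        b,g,rr=[i[...,k].astype(float) for k in range(3)]
        w=np.clip(rr-np.maximum(b,g)-40,0,None)[195:235,160:192]
        y,x=np.mgrid[195:235,160:192];r.append([(w*x).sum()/w.sum(),(w*y).sum()/w.sum(),w.sum()])
    return np.mean(r,0).round(2),np.std(r,0).round(2)
def block(n=1):   # brass block centroid in top view
    i,K,T=cam("top");h=cv2.cvtColor(i,cv2.COLOR_BGR2HSV)
    m=((h[...,0]>20)&(h[...,0]<32)&(h[...,1]>150))[185:210,255:375].astype(np.uint8)
    l,L,s,c=cv2.connectedComponentsWithStats(m);k=1+np.argmax(s[1:,4])
    return (c[k]+[255,185]).round(2),s[k].tolist(),onz(K,T,*(c[k]+[255,185]),75).round(1)
E
python3 -c "
from h import *
print(pointer(),block())
i,K,T=cam('scene')
for a in(-.06,0,.06): print(a,proj(K,T,[643,-240,60-306*a]))"
```

```text
(array([ 171.  ,  210.12, 1416.33]), array([0.01, 0.  , 8.26])) (array([278., 203.]), [23, 18, 1, 1, 1], array([634.9,  -4.2,  75. ]))
-0.06 [173.78834792 196.12168945]
0 [174.82651947 202.88498848]
0.06 [175.84205522 209.50082378]
```

Request:
{"name": "apply_moves", "arguments": {
  "steps": [
    [0.023,-0.0495,0,-0.105,-1],
    [0.023,-0.0495,0,-0.105,-1],
    [0.023,-0.0495,0,-0.105,-1],
    [0.023,-0.0495,0,-0.105,-1],
    [0.023,-0.0495,0,-0.105,-1],
    [0.023,-0.0495,0,-0.105,-1],
    [0.023,-0.0495,0,-0.105,-1],
    [0.023,-0.0495,0,-0.105,-1],
    [0.023,-0.0495,0,-0.105,-1],
    [0.023,-0.0495,0,-0.105,-1]
  ]
}}

```text
clock: 1.75
tool_pos: [388.1, 159.7, 231.8]
tcp_rot: [0.0, 0.601, 0.799, 0.0]
contact_force: [0.1, 0.1, -0.2]
grip_width: 85.5
grasp_force: 0.0
```

Request:
{"name": "apply_moves", "arguments": {
  "steps": [
    [0.0225,-0.048,0,-0.103,-1],
    [0.0225,-0.048,0,-0.103,-1],
    [0,0,-0.04,0,-1],
    [0,0,-0.04,0,-1],
    [0,0,-0.03,0,-1],
    [0,0,-0.01,0,-1],
    [0,0,0,0,-1]
  ]
}}

```text
clock: 2.62
tool_pos: [432.7, 65.4, 111.8]
tcp_rot: [-0.0, 0.679, 0.735, -0.0]
contact_force: [0.3, -1.1, -0.4]
grip_width: 85.3
grasp_force: 0.0
```

```bash
python3 - <<'E'
from h import *
i,K,T=cam("scene");p=proj(K,T,[432,63,60]).astype(int);c=i[p[1]-70:p[1]+70,p[0]-90:p[0]+90];cv2.imwrite("pics/s2.png",cv2.resize(c,None,fx=3,fy=3))
E
```

```text
(no output)
```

View pics/s2.png

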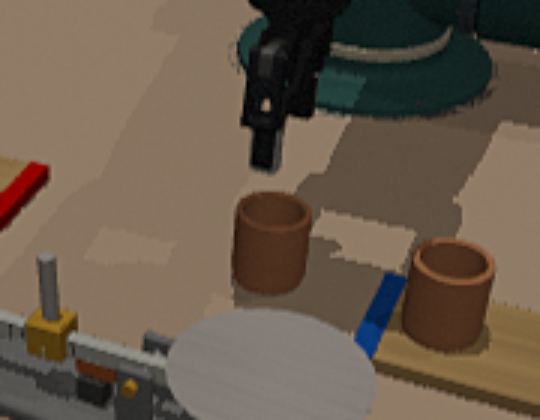

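The fingers are above and in line with the cup, with the tips at (265,165) over the cup rim at (272,210). I'll descend and grip.

Request:
{"name": "apply_moves", "arguments": {
  "steps": [
    [0,-0.001,-0.03,0,-1],
    [0,-0.001,-0.03,0,-1],
    [0,0,-0.01,0,-1],
    [0,0,0,0,-1],
    [0,0,0,0,1],
    [0,0,0,0,1],
    [0,0,0,0,1],
    [0,0,0,0,1]
  ]
}}

```text
clock: 3.68
tool_pos: [433.5, 63.4, 43.3]
tcp_rot: [0.001, 0.679, 0.734, 0.001]
contact_force: [-4.5, -0.3, 12.9]
grip_width: 57.7
grasp_force: 63.7
```

Request:
{"name": "apply_moves", "arguments": {
  "steps": [
    [0,0,0.01,0,1],
    [0,0,0.03,0,1],
    [0,0,0.04,0,1],
    [0.036,0.014,0.02,0,1],
    [0.036,0.014,0,0,1],
    [0.036,0.014,0,0,1],
    [0.036,0.014,0,0,1],
    [0.036,0.014,0,0,1],
    [0.035,0.013,0,0,1],
    [0,0,0,0,1]
  ]
}}

```text
clock: 4.92
tool_pos: [649.1, 147.0, 141.2]
tcp_rot: [-0.0, 0.678, 0.735, -0.0]
contact_force: [-0.3, 0.2, -2.1]
grip_width: 57.5
grasp_force: 65.0
```

Request:
{"name": "apply_moves", "arguments": {
  "steps": [
    [0,0,-0.004,0,1],
    [0,0,-0.004,0,1],
    [0,0,-0.003,0,1],
    [0,0,-0.002,0,1],
    [0,0,-0.001,0,1],
    [0,0,0,0,1],
    [0,0,0,0,1]
  ]
}}

```text
clock: 5.8
tool_pos: [647.7, 146.3, 127.5]
tcp_rot: [0.0, 0.679, 0.734, 0.0]
contact_force: [0.3, -0.2, -2.2]
grip_width: 57.5
grasp_force: 65.0
```

```bash
python3 -c "
from h import *
print(pointer());s=bot.state();print(s['contact_force'],s['tool_pos'])"
```

```text
(array([ 169.77,  201.89, 1781.67]), array([0.  , 0.01, 4.92]))
[-0.0179519  -0.46844083 -1.46592714] [647.74186187 146.36096533 127.48290185]
```

Request:
{"name": "apply_moves", "arguments": {
  "steps": [
    [0,0,-0.001,0,1],
    [0,0,-0.001,0,1],
    [0,0,-0.0005,0,1],
    [0,0,-0.0005,0,1],
    [0,0,0,0,1],
    [0,0,0,0,1]
  ]
}}

```text
clock: 6.7
tool_pos: [647.7, 146.3, 124.4]
tcp_rot: [0.0, 0.679, 0.734, 0.0]
contact_force: [0.1, 0.4, -0.7]
grip_width: 57.6
grasp_force: 65.0
```

```bash
python3 -c "
from h import *
print(pointer());s=bot.state();print(s['contact_force'],s['tool_pos'])"
```

```text
(array([ 169.51,  198.09, 1711.33]), array([0.  , 0.  , 4.03]))
[-0.04166908 -0.69716238 -0.29278764] [647.68237585 146.3240959  124.40718601]
```

Request:
{"name": "apply_moves", "arguments": {
  "steps": [
    [0,0,-0.0005,0,1],
    [0,0,0,0,1],
    [0,0,0,0,-1],
    [0,0,0,0,-1],
    [0,0,0,0,-1],
    [0,0,0,0,-1],
    [0,0,0,0,-1],
    [0,0,0,0,-1]
  ]
}}

```text
clock: 7.85
tool_pos: [647.7, 146.3, 123.9]
tcp_rot: [-0.0, 0.679, 0.734, -0.0]
contact_force: [-0.5, -0.2, 0.4]
grip_width: 85.7
grasp_force: 0.0
```

```bash
python3 -c "
from h import *
print(pointer());s=bot.state();print(s['contact_force'],s['tool_pos'],s['grip_width'])
i,K,T=cam('scene');c=i[130:330,160:420];cv2.imwrite('pics/s3.png',cv2.resize(c,None,fx=2.5,fy=2.5))"
```

```text
(array([170.09, 198.33, 879.67]), array([0.01, 0.  , 4.78]))
[-1.26777714 -0.04263139 -0.05819475] [647.70550537 146.33054389 123.92893366] 85.21868583770977
```

View pics/s3.png

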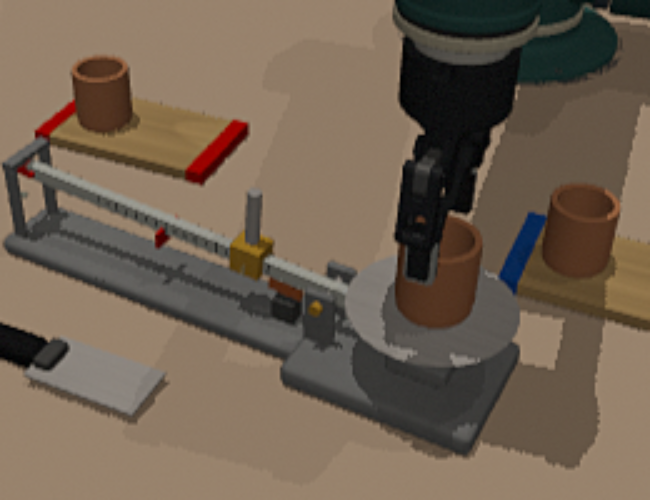

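The cup stands well on the pan, which is on its low stop; the pointer is partly behind the near guard post at about (25,172) in the crop. I'll lift clear, swing over toward the poise with the jaws turned, and measure the post.

Request:
{"name": "apply_moves", "arguments": {
  "steps": [
    [0,0,0.01,0,-1],
    [0,0,0.03,0,-1],
    [0,0,0.05,0,-1],
    [0,0,0.05,0.18,-1],
    [0,-0.02,0,0.185,0.2],
    [0,-0.02,0,0.185,0.2],
    [0,-0.02,0,0.185,0.2],
    [0,-0.02,0,0.185,0.2],
    [0,-0.02,0,0.185,0.2],
    [0,-0.02,0,0.185,0.2]
  ]
}}

```text
clock: 9.3
tool_pos: [647.7, 25.7, 264.8]
tcp_rot: [0.0, 0.098, 0.995, 0.0]
contact_force: [0.0, -0.4, 0.4]
grip_width: 33.9
grasp_force: 0.0
```

```bash
python3 - <<'E'
from h import *
s=bot.state();print(s['tool_pos'],s['tcp_rot'],s['grip_width'],s['contact_force'])
print(pointer())
C={}
for n,(x0,y0,x1,y1) in(("scene",(235,190,290,250)),("top",(255,180,315,215))):
    i,K,T=cam(n);h=cv2.cvtColor(i,cv2.COLOR_BGR2HSV)
    r=h[y0:y1,x0:x1];m=((r[...,0]>14)&(r[...,0]<35)&(r[...,1]>130)&(r[...,2]>60)).astype(np.uint8)
    l,L,st,c=cv2.connectedComponentsWithStats(m);k=1+np.argmax(st[1:,4]);uv=c[k]+[x0,y0]
    print(n,uv,st[k]);
    if n=="top": print(onz(K,T,*uv,76))
    C[n]=(uv,K,T)
# intersect
A=[];b=[]
for uv,K,T in C.values():
    c,d=ray(K,T,*uv);d/=np.linalg.norm(d);P=np.eye(3)-np.outer(d,d);A.append(P);b.append(P@c)
print(np.linalg.lstsq(np.vstack(A),np.hstack(b),rcond=None))
E
```

```text
[647.66870639  25.6711633  264.84096626] [3.98515043e-04 9.76934566e-02 9.95216474e-01 2.20867381e-05] 33.90265826169282 [ 0.03210276 -0.35955294  0.38317723]
(array([170.1 , 198.34, 872.  ]), array([0.  , 0.  , 4.55]))
scene [259.12060302 231.64824121] [ 17  32  17  20 199]
top [281.35897436 199.17948718] [21 12 11 12 78]
[643.28677604 -11.83905621  76.        ]
(array([645.55053751, -13.6224916 ,  64.11773593]), array([5.78265531]), np.int32(3), array([1.41421356, 1.23795979, 0.68370721]))
```

Request:
{"name": "apply_moves", "arguments": {
  "steps": [
    [-0.001,-0.0195,0,0.09,0.2],
    [-0.001,-0.019,0,0.09,0.2],
    [0,0,-0.04,0,0.2],
    [0,0,-0.03,0,0.2],
    [0,0,0,0,0.2]
  ]
}}

```text
clock: 10.18
tool_pos: [644.9, -11.5, 191.8]
tcp_rot: [-0.002, 0.012, 1.0, 0.0]
contact_force: [0.1, 0.7, 0.4]
grip_width: 34.2
grasp_force: 0.0
```

```bash
python3 - <<'E'
from h import *
i,K,T=cam("scene");c=i[100:270,150:330];cv2.imwrite("pics/s4.png",cv2.resize(c,None,fx=3.3,fy=3.3))
E
```

```text
(no output)
```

View pics/s4.png

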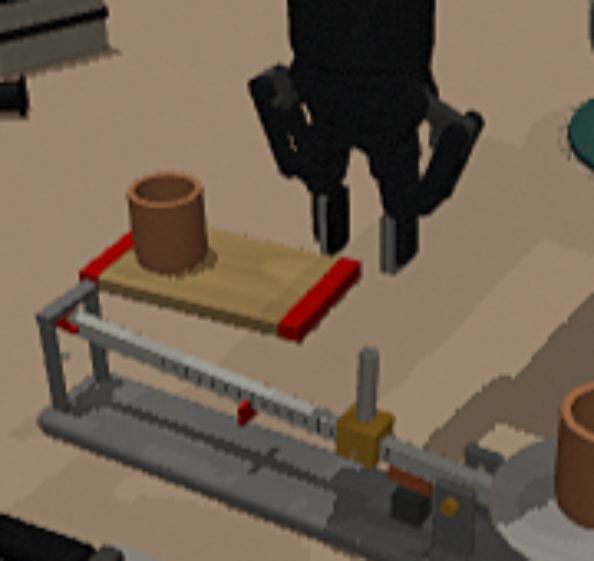

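Finger midpoint at (368,255) is right above the post (368,350). I'll descend and narrow the straddle.

Request:
{"name": "apply_moves", "arguments": {
  "steps": [
    [0.001,-0.0015,-0.03,0,0.2],
    [0,0,-0.025,0,0.2],
    [0,0,-0.007,0,0.2],
    [0,0,0,0,0.2],
    [0,0,0,0,0.45],
    [0,0,0,0,0.45]
  ]
}}

```text
clock: 10.98
tool_pos: [647.1, -13.7, 133.0]
tcp_rot: [0.001, 0.011, 1.0, -0.0]
contact_force: [-0.5, 0.3, -0.0]
grip_width: 23.0
grasp_force: 0.0
```

```bash
python3 - <<'E'
from h import *
s=bot.state();print(s['tool_pos'],s['grip_width'],s['contact_force']);print(pointer())
E
```

```text
[647.05801049 -13.65261265 133.012282  ] 22.97222435779216 [-0.48508741  0.3174652  -0.0199359 ]
(array([170.07, 198.32, 928.67]), array([0.01, 0.  , 3.09]))
```

Request:
{"name": "apply_moves", "arguments": {
  "steps": [
    [0,-0.003,-0.004,0,0.45],
    [0,-0.003,0,0,0.45],
    [0,-0.005,0,0,0.45],
    [0,-0.006,0,0,0.45],
    [0,-0.006,0,0,0.45],
    [-0.001,-0.006,0,0,0.45],
    [0,-0.006,0,0,0.45],
    [0,-0.006,0,0,0.45],
    [0,-0.005,0,0,0.45],
    [0,-0.003,0,0,0.45]
  ]
}}

```text
clock: 12.38
tool_pos: [645.7, -63.0, 127.8]
tcp_rot: [-0.0, 0.011, 1.0, -0.0]
contact_force: [0.1, 0.7, -0.4]
grip_width: 23.3
grasp_force: 0.3
```

```bash
cat >> h.py <<'E'
def rep():
    s=bot.state();print(s['clock'],s['tool_pos'].round(1),round(s['grip_width'],1),s['contact_force'].round(2));print(pointer(2))
    C=[]
    for n,(x0,y0,x1,y1) in(("scene",(165,180,290,250)),("top",(255,180,370,215))):
        i,K,T=cam(n);h=cv2.cvtColor(i,cv2.COLOR_BGR2HSV)
        r=h[y0:y1,x0:x1];m=((r[...,0]>14)&(r[...,0]<35)&(r[...,1]>130)&(r[...,2]>60)).astype(np.uint8)
        l,L,st,c=cv2.connectedComponentsWithStats(m);k=1+np.argmax(st[1:,4]);uv=c[k]+[x0,y0]
        C.append((n,uv.round(1),st[k,4]))
    print(C)
E
python3 -c "
from h import *
rep()"
```

```text
12.375 [645.7 -63.  127.8] 23.3 [ 0.06  0.7  -0.39]
(array([ 169.31,  198.97, 1878.  ]), array([ 0.,  0., 28.]))
[('scene', array([239.3, 224.5]), np.int32(206)), ('top', array([298. , 201.5]), np.int32(2))]
```

Request:
{"name": "apply_moves", "arguments": {
  "steps": [
    [0,0.0025,0,0,0.45],
    [0,0.0025,0,0,0.45],
    [0,0,0,0,0.45],
    [0,0,0,0,0.45],
    [0,0,0,0,0.45],
    [0,0,0,0,0.45],
    [0,0,0,0,0.45],
    [0,0,0,0,0.45]
  ]
}}

```text
clock: 13.58
tool_pos: [645.7, -57.7, 127.9]
tcp_rot: [0.0, 0.011, 1.0, 0.0]
contact_force: [-0.0, 0.5, -0.4]
grip_width: 23.7
grasp_force: 0.0
```

```bash
python3 -c "
from h import *
rep()
i,K,T=cam('scene');c=i[180:240,155:235];cv2.imwrite('pics/s5.png',cv2.resize(c,None,fx=9,fy=9,interpolation=cv2.INTER_CUBIC))"
```

```text
13.575 [645.7 -57.7 127.9] 23.7 [-0.01  0.49 -0.43]
(array([170.03, 198.36, 869.  ]), array([0., 0., 0.]))Traceback (most recent call last):
  File "<string>", line 3, in <module>
    rep()
    ~~~^^
  File "h.py", line 30, in rep
    l,L,st,c=cv2.connectedComponentsWithStats(m);k=1+np.argmax(st[1:,4]);uv=c[k]+[x0,y0]
                                                     ~~~~~~~~~^^^^^^^^^^
    return _wrapfunc(a, 'argmax', axis=axis, out=out, **kwds)
    return bound(*args, **kwds)
ValueError: attempt to get argmax of an empty sequence
```

Request:
{"name": "apply_moves", "arguments": {
  "steps": [
    [0,-0.005,0,0,0.45],
    [0,-0.005,0,0,0.45],
    [0,-0.005,0,0,0.45],
    [0,-0.006,0,0,0.45],
    [0,-0.004,0,0,0.45],
    [0,0,0,0,0.45],
    [0,0.0025,0,0,0.45],
    [0,0.0025,0,0,0.45],
    [0,0,0,0,0.45],
    [0,0,0,0,0.45]
  ]
}}

```text
clock: 15.02
tool_pos: [645.7, -77.6, 127.9]
tcp_rot: [0.0, 0.011, 1.0, -0.0]
contact_force: [0.0, 0.2, -0.3]
grip_width: 23.2
grasp_force: 0.0
```

Request:
{"name": "apply_moves", "arguments": {
  "steps": [
    [0,0,0,0,0.45],
    [0,0,0,0,0.45],
    [0,0,0,0,0.45],
    [0,0,0,0,0.45]
  ]
}}

```text
clock: 15.52
tool_pos: [645.7, -77.7, 127.9]
tcp_rot: [0.0, 0.011, 1.0, 0.0]
contact_force: [-0.8, -0.0, 0.3]
grip_width: 23.8
grasp_force: 0.0
```

```bash
python3 -c "
from h import *
print(pointer(2))"
```

```text
(array([ 169.78,  202.74, 1755.5 ]), array([0. , 0. , 1.5]))
```

The beam is off its stops and close to level. I'll take a close look at the pointer against the white mark.

```bash
python3 -c "
from h import *
a=np.mean([cam('scene')[0].astype(float) for _ in range(4)],0)
c=np.clip(a[186:222,150:198]*1.6,0,255).astype(np.uint8);cv2.imwrite('pics/s5.png',cv2.resize(c,None,fx=16,fy=16,interpolation=cv2.INTER_NEAREST))
i,K,T=cam('scene')
for x in(646.4-6,646.4-.015*380): print(proj(K,T,[x,-244,60]))"
```

```text
[174.19481548 201.86014554]
[174.10925371 201.92327457]
```

View pics/s5.png

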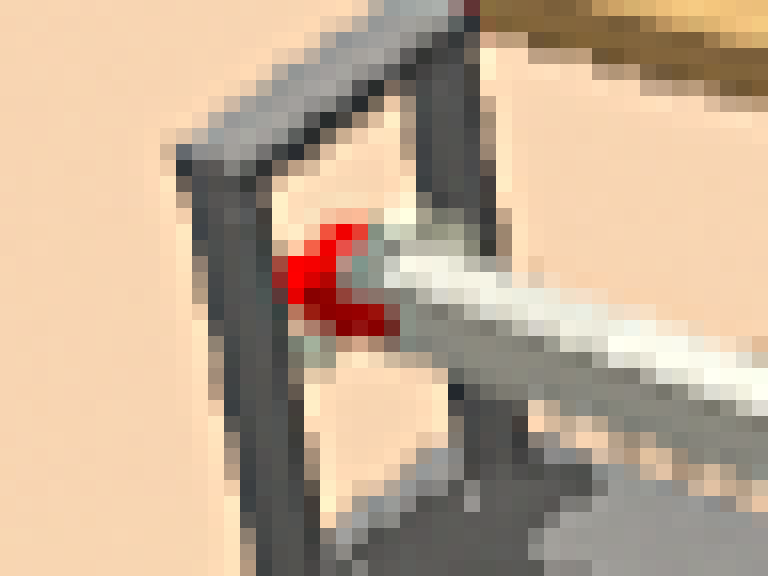

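In this zoom the red pointer (rows 225–335) sits about at the height of the white marks on the guard posts, at (315,350) and (440,225). To get a firm level reference I'll compare the beam's white edge now with earlier pictures at both stops.

```bash
cat >> h.py <<'E'
def edge(a,c0=186,c1=206):
    a=a.astype(float).min(2) # white: high in all channels
    P=[]
    for c in range(c0,c1):
        col=a[190:225,c]; k=np.argmax(np.convolve(col,[1,1],'same')); w=np.clip(col[max(0,k-3):k+4]-105,0,None)
        P.append((c,(w*np.arange(190+max(0,k-3),190+max(0,k-3)+len(w))).sum()/w.sum()))
    P=np.array(P);f=np.polyfit(P[:,0]-196,P[:,1],1);r=P[:,1]-np.polyval(f,P[:,0]-196)
    ok=abs(r)<.6;f=np.polyfit(P[ok,0]-196,P[ok,1],1);return f.round(3),int(ok.sum()),round(float(np.abs(r).max()),2)
E
python3 - <<'E'
from h import *
plus=cv2.imread("pics/scene0.png")
m4=np.zeros((420,560,3),np.uint8);m4[100:270,150:330]=cv2.resize(cv2.imread("pics/s4.png"),(180,170),interpolation=cv2.INTER_AREA)
m3=np.zeros((420,560,3),np.uint8);m3[130:330,160:420]=cv2.resize(cv2.imread("pics/s3.png"),(260,200),interpolation=cv2.INTER_AREA)
now=np.mean([cam("scene")[0].astype(float) for _ in range(3)],0)
for n,a in(("+",plus),("-",m4),("-",m3),("now",now)): print(n,edge(a),a[195:222,196].astype(float).min(1).round().astype(int) if a.ndim<3 else a[195:222,196].min(1).astype(int))
i,K,T=cam("scene")
for t in(-.06,0,.06):
    print(t,[proj(K,T,[643+.015*d,-244+d+ (66-60)*0,70-(306-d)*t]).round(1) for d in(30,60)])
E
```

```text
+ (array([  0.294, 214.527]), 20, 0.39) [ 98  98  99  99  98  99  97  99  99  99  98 100  99  98  98  98  98  95
 113 133 135 119  57  69  68  69  80]
- (array([  0.393, 204.023]), 20, 0.26) [110 110 109 109 109 108 108 111 124 136 135 116  80  77  76  79  96 109
 110 110 109 106  95  91  89  91  90]
- (array([  0.394, 204.08 ]), 20, 0.26) [109 108 108 109 108 107 107 111 127 143 142 119  80  75  75  78  93 108
 109 109 109 104  96  95  95  96  96]
now (array([  0.37 , 209.037]), 20, 0.41) [112 111 112 111 112 111 111 112 111 111 111 110 115 135 148 141 110  75
  79  76  75  84  94  94  92  92  92]
-0.06 [array([182.4, 196.2]), array([193.2, 200.7])]
0 [array([183.2, 202.4]), array([193.8, 206.2])]
0.06 [array([184.1, 208.5]), array([194.5, 211.7])]
```

Request:
{"name": "apply_moves", "arguments": {
  "steps": [
    [0,-0.002,0,0,0.45],
    [0,-0.002,0,0,0.45],
    [0,-0.002,0,0,0.45],
    [0,0,0,0,0.45],
    [0,0.0025,0,0,0.45],
    [0,0.0025,0,0,0.45],
    [0,0,0,0,0.45],
    [0,0,0,0,0.45],
    [0,0,0,0,0.45],
    [0,0,0,0,0.45]
  ]
}}

```text
clock: 17.32
tool_pos: [645.7, -78.7, 127.9]
tcp_rot: [0.0, 0.011, 1.0, 0.0]
contact_force: [0.1, -0.2, 1.0]
grip_width: 23.7
grasp_force: 0.0
```

Request:
{"name": "apply_moves", "arguments": {
  "steps": [
    [0,0,0,0,0.45],
    [0,0,0,0,0.45],
    [0,0,0,0,0.45]
  ]
}}

```text
clock: 17.7
tool_pos: [645.7, -78.7, 127.9]
tcp_rot: [0.0, 0.011, 1.0, -0.0]
contact_force: [-0.5, 0.2, -0.2]
grip_width: 24.0
grasp_force: 0.0
```

```bash
cat >> h.py <<'E'
def mid(a):
    a=a.astype(float).min(2);r=[]
    for c in range(190,212):
        o=int(round(209+.35*(c-196)));col=a[o-8:o+9,c];k=np.argmax(col);k=min(max(k,2),14);w=np.clip(col[k-2:k+3]-112,0,None)
        r.append((w*np.arange(o-8+k-2,o-8+k+3)).sum()/w.sum())
    return np.array(r)
E
python3 - <<'E'
from h import *
plus=cv2.imread("pics/scene0.png")
m4=np.zeros((420,560,3),np.uint8);m4[100:270,150:330]=cv2.resize(cv2.imread("pics/s4.png"),(180,170),interpolation=cv2.INTER_AREA)
now=np.mean([cam("scene")[0].astype(float) for _ in range(3)],0)
p,m,n=mid(plus),mid(m4),mid(now)
t=((n-(p+m)/2)/(p-m)*.12);print(t.round(4),np.median(t),t.mean());print(pointer(2))
E
```

```text
[-0.0048 -0.0014 -0.0069 -0.0039 -0.0007 -0.0028 -0.0061 -0.0011 -0.0035
 -0.0048  0.0019 -0.0037  0.0001  0.001  -0.0034  0.0003 -0.0049 -0.0026
  0.0016 -0.0052 -0.0031  0.0001] -0.0029769207313137414 -0.0024458329948575507
(array([ 169.84,  202.67, 1709.  ]), array([0.  , 0.01, 5.  ]))
```

Request:
{"name": "apply_moves", "arguments": {
  "steps": [
    [0,-0.002,0,0,0.45],
    [0,-0.002,0,0,0.45],
    [0,-0.0018,0,0,0.45],
    [0,0,0,0,0.45],
    [0,0.0025,0,0,0.45],
    [0,0.0025,0,0,0.45],
    [0,0,0,0,0.45],
    [0,0,0,0,0.45],
    [0,0,0,0,0.45],
    [0,0,0,0,0.45]
  ]
}}

```text
clock: 19.2
tool_pos: [645.7, -79.5, 127.9]
tcp_rot: [0.0, 0.011, 1.0, -0.0]
contact_force: [-0.6, -0.1, -0.4]
grip_width: 23.6
grasp_force: 0.0
```

Request:
{"name": "apply_moves", "arguments": {
  "steps": [
    [0,0,0,0,0.45],
    [0,0,0,0,0.45],
    [0,0,0,0,0.45]
  ]
}}

```text
clock: 19.58
tool_pos: [645.7, -79.5, 127.9]
tcp_rot: [-0.0, 0.011, 1.0, 0.0]
contact_force: [-0.7, -0.3, -0.4]
grip_width: 23.6
grasp_force: 0.0
```

```bash
cat > m.py <<'E'
from h import *
plus=cv2.imread("pics/scene0.png")
m4=np.zeros((420,560,3),np.uint8);m4[100:270,150:330]=cv2.resize(cv2.imread("pics/s4.png"),(180,170),interpolation=cv2.INTER_AREA)
now=np.mean([cam("scene")[0].astype(float) for _ in range(3)],0)
p,m,n=mid(plus),mid(m4),mid(now)
t=((n-(p+m)/2)/(p-m)*.12);print(np.median(t),t.mean());print(pointer(2))
E
python3 m.py
```

```text
-0.0032190268687399244 -0.0025072434150326586
(array([ 169.84,  202.67, 1724.  ]), array([0., 0., 3.]))
```

Request:
{"name": "apply_moves", "arguments": {
  "steps": [
    [0,-0.003,0,0,0.45],
    [0,-0.002,0,0,0.45],
    [0,-0.001,0,0,0.45],
    [0,0,0,0,0.45],
    [0,0.0025,0,0,0.45],
    [0,0.0025,0,0,0.45],
    [0,0,0,0,0.45],
    [0,0,0,0,0.45],
    [0,0,0,0,0.45],
    [0,0,0,0,0.45]
  ]
}}

```text
clock: 21.08
tool_pos: [645.7, -80.5, 127.9]
tcp_rot: [0.0, 0.011, 1.0, -0.0]
contact_force: [-0.7, -0.6, -0.3]
grip_width: 23.6
grasp_force: 0.0
```

```bash
python3 m.py
```

```text
-0.0030061374079082097 -0.002485935599086248
(array([ 169.84,  202.66, 1718.  ]), array([0., 0., 3.]))
```

Request:
{"name": "apply_moves", "arguments": {
  "steps": [
    [0,-0.003,0,0,0.45],
    [0,-0.0025,0,0,0.45],
    [0,-0.0005,0,0,0.45],
    [0,0,0,0,0.45],
    [0,0.0025,0,0,0.45],
    [0,0.0025,0,0,0.45],
    [0,0,0,0,0.45],
    [0,0,0,0,0.45],
    [0,0,0,0,0.45],
    [0,0,0,0,0.45]
  ]
}}

```text
clock: 22.58
tool_pos: [645.7, -81.5, 127.9]
tcp_rot: [-0.0, 0.011, 1.0, -0.0]
contact_force: [0.4, 0.2, 0.2]
grip_width: 23.8
grasp_force: 0.0
```

```bash
python3 m.py
```

```text
-0.0028869480297585457 -0.002440668358284612
(array([ 169.84,  202.65, 1714.5 ]), array([0. , 0. , 1.5]))
```

Request:
{"name": "apply_moves", "arguments": {
  "steps": [
    [0,-0.003,0,0,0.45],
    [0,-0.0025,0,0,0.45],
    [0,-0.0005,0,0,0.45],
    [0,0,0,0,0.45],
    [0,0.0025,0,0,0.45],
    [0,0.0025,0,0,0.45],
    [0,0,0,0,0.45],
    [0,0,0,0,0.45],
    [0,0,0,0,0.45],
    [0,0,0,0,0.45]
  ]
}}

```text
clock: 24.08
tool_pos: [645.7, -82.5, 127.9]
tcp_rot: [0.0, 0.011, 1.0, -0.0]
contact_force: [-0.3, 0.2, 0.0]
grip_width: 23.4
grasp_force: 0.0
```

```bash
python3 m.py
```

```text
0.0012899078977723724 0.0018194631896103735
(array([ 169.87,  203.13, 1764.  ]), array([0.02, 0.01, 6.  ]))
```

The beam now floats level: the edge method reads about +0.002 and the pointer about −0.003. The poise is near 88 mm, inside the tag. I'll lift off, let it rest and check.

Request:
{"name": "apply_moves", "arguments": {
  "steps": [
    [0,0,0.01,0,0.45],
    [0,0,0.03,0,0.45],
    [0,0,0.04,0,0.45],
    [0,0,0.035,0,0.45],
    [0,0,0,0,0],
    [0,0.028,0,-0.185,-1],
    [0,0.028,0,-0.185,-1],
    [0,0.028,0,-0.185,-1],
    [0,0.028,0,-0.185,-1],
    [0,0.028,0,-0.185,-1]
  ]
}}

```text
clock: 25.58
tool_pos: [645.4, 58.4, 242.4]
tcp_rot: [-0.0, 0.459, 0.889, -0.0]
contact_force: [0.5, 0.1, -0.3]
grip_width: 85.4
grasp_force: 0.0
```

```bash
python3 m.py; python3 - <<'E'
from h import *
i,K,T=cam("scene");a=cv2.resize(i[170:260,150:300],None,fx=4.5,fy=4.5,interpolation=cv2.INTER_CUBIC)[:,:600]
i,K,T=cam("top");b=cv2.resize(i[180:215,265:395],None,fx=4.6,fy=4.6,interpolation=cv2.INTER_CUBIC)
cv2.imwrite("pics/s6.png",np.vstack([cv2.resize(a,(598,405)),b]))
E
```

```text
0.0016171425097500315 0.0014711029460723229
(array([ 169.92,  203.18, 1674.  ]), array([0., 0., 1.]))
```

View pics/s6.png

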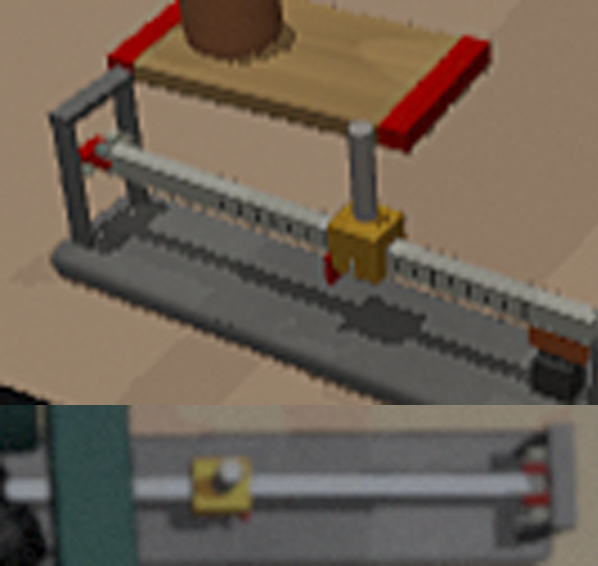

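The post and block sit about 10 mm to the pan side of the red tag. In the top view the block centre is at column 313 and the tag at 317. So the cup is light and goes to the blue board. I'll return to the cup.

Request:
{"name": "apply_moves", "arguments": {
  "steps": [
    [0.001,0.03,0,-0.18,-1],
    [0.001,0.03,0,-0.18,-1],
    [0,0.028,0,-0.18,-1],
    [0,0,-0.04,0,-1],
    [0,0,-0.035,0,-1],
    [0,0,-0.025,0,-1],
    [0,0,-0.01,0,-1],
    [0,0,0,0,-1],
    [0,0,0,0,-1]
  ]
}}

```text
clock: 27.05
tool_pos: [648.2, 145.4, 134.3]
tcp_rot: [0.001, 0.677, 0.736, 0.001]
contact_force: [-0.9, 0.7, 0.6]
grip_width: 85.5
grasp_force: 0.0
```

```bash
python3 m.py
```

```text
0.0012956346124955809 0.0016701347609894591
(array([ 169.92,  203.17, 1700.5 ]), array([0. , 0. , 1.5]))
```

Request:
{"name": "apply_moves", "arguments": {
  "steps": [
    [0,0.001,-0.004,0,-1],
    [0,0,0,0,-1],
    [0,0,0,0,-0.6],
    [0,0,0,0,-0.5],
    [0,0,0,0,-0.4],
    [0,0,0,0,0],
    [0,0,0,0,1],
    [0,0,0,0,1],
    [0,0,0,0,1]
  ]
}}

```text
clock: 28.42
tool_pos: [647.7, 146.5, 128.9]
tcp_rot: [0.0, 0.677, 0.736, 0.0]
contact_force: [-0.2, -0.3, -0.6]
grip_width: 57.3
grasp_force: 64.1
```

```bash
python3 m.py
```

```text
-0.009391033344956851 -0.0094613827241805
(array([ 169.77,  201.89, 1776.  ]), array([0., 0., 9.]))
```

Request:
{"name": "apply_moves", "arguments": {
  "steps": [
    [0,0,0.003,0,1],
    [0,0,0.004,0,1],
    [0,0,0.01,0,1],
    [0,0,0.03,0,1],
    [-0.033,0.025,0.01,-0.02,1],
    [-0.034,0.025,0,0,1],
    [-0.034,0.025,0,0,1],
    [-0.034,0.025,0,0,1],
    [-0.034,0.025,0,0,1],
    [-0.0335,0.0255,0,0,1]
  ]
}}

```text
clock: 29.92
tool_pos: [444.1, 297.7, 186.7]
tcp_rot: [0.0, 0.684, 0.729, 0.0]
contact_force: [-0.0, 0.4, -1.9]
grip_width: 57.6
grasp_force: 64.5
```

Request:
{"name": "apply_moves", "arguments": {
  "steps": [
    [0,0,-0.03,0,1],
    [0,0,-0.03,0,1],
    [0,0,-0.03,0,1],
    [0,0,-0.02,0,1],
    [0,0,0,0,1],
    [0,0,0,0,1]
  ]
}}

```text
clock: 30.68
tool_pos: [445.7, 297.3, 77.2]
tcp_rot: [0.0, 0.684, 0.729, 0.001]
contact_force: [0.3, -0.1, -1.1]
grip_width: 57.7
grasp_force: 64.6
```

```bash
python3 - <<'E'
from h import *
s=bot.state();print(s['tool_pos'],s['contact_force'],s['grip_width'])
i,K,T=cam("scene");a=i[140:340,280:520];cv2.imwrite("pics/s7.png",cv2.resize(a,None,fx=3,fy=3,interpolation=cv2.INTER_CUBIC))
E
```

```text
[445.74504412 297.3171102   77.22513367] [ 0.27220239 -0.10185686 -1.09231941] 57.70009896522274
```

View pics/s7.png

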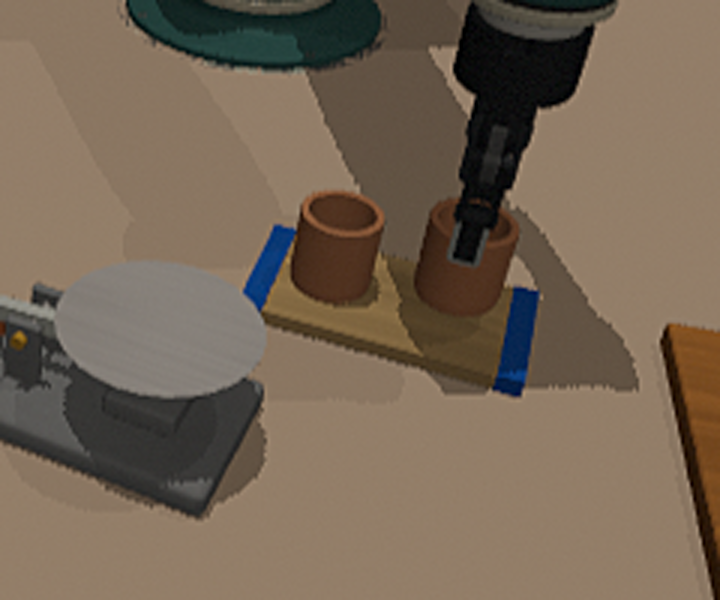

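The cup hangs upright over the free place at (465,260), clear of the sorted cup at (338,245). I'll lower it slowly until it touches.

Request:
{"name": "apply_moves", "arguments": {
  "steps": [
    [0,0,-0.008,0,1],
    [0,0,-0.006,0,1],
    [0,0,-0.002,0,1],
    [0,0,-0.001,0,1],
    [0,0,0,0,1],
    [0,0,-0.001,0,1],
    [0,0,0,0,1]
  ]
}}

```text
clock: 31.6
tool_pos: [445.4, 297.1, 58.8]
tcp_rot: [0.0, 0.684, 0.729, 0.0]
contact_force: [-4.2, -1.6, 7.9]
grip_width: 57.6
grasp_force: 65.5
```

In contact with the board (about 8 N). I'll release and retreat.

Request:
{"name": "apply_moves", "arguments": {
  "steps": [
    [0,0,0,0,-1],
    [0,0,0,0,-1],
    [0,0,0,0,-1],
    [0,0,0,0,-1],
    [0,0,0.015,0,-1],
    [0,0,0.04,0,-1],
    [0,0,0.05,0,-1],
    [0,0,0.05,0,-1],
    [0,0,0,0,-1],
    [0,0,0,0,-1]
  ]
}}

```text
clock: 32.85
tool_pos: [445.1, 297.0, 213.1]
tcp_rot: [0.0, 0.684, 0.729, 0.0]
contact_force: [-0.2, -0.7, -0.4]
grip_width: 85.4
grasp_force: 0.0
```

Request:
{"name": "apply_moves", "arguments": {
  "steps": [
    [0,0.05,0,0,-1],
    [0,0.05,0,0,-1],
    [0,0.05,0,0,-1],
    [0,0.05,0,0,-1],
    [0,0,0,0,-1],
    [0,0,0,0,-1]
  ]
}}

```text
clock: 33.6
tool_pos: [444.9, 496.5, 211.7]
tcp_rot: [0.0, 0.684, 0.729, -0.001]
contact_force: [0.2, 0.1, 0.9]
grip_width: 85.4
grasp_force: 0.0
```

```bash
python3 - <<'E'
from h import *
i,K,T=cam("scene");b=cv2.imread("pics/scene0.png")
h=cv2.cvtColor(i,cv2.COLOR_BGR2HSV);m=((h[...,0]<14)&(h[...,1]>110)).astype(np.uint8);m=cv2.morphologyEx(m,cv2.MORPH_OPEN,np.ones((3,3)))
n,l,s,c=cv2.connectedComponentsWithStats(m)
for k in range(1,n):
    if s[k,4]>150 and 130<c[k,1]<300: print(s[k],c[k].round(1))
for p in([445.2,297,46],[450.5,210,46],[457,-309,46]): print(proj(K,T,p).round(1))
s=bot.state();print(s['clock'],s['tool_pos'],s['contact_force'],pointer(1))
i,K,T=cam("top");cv2.imwrite("pics/t9.png",i);h=cv2.cvtColor(i,cv2.COLOR_BGR2HSV)
m=((h[...,0]<14)&(h[...,1]>95)).astype(np.uint8)[265:310,115:215];n,l,s,c=cv2.connectedComponentsWithStats(m)
for k in range(1,n):
    if s[k,4]>100: print("top",s[k],(c[k]+[115,265]).round(1),onz(K,T,*(c[k]+[115,265]),70).round(1))
E
```

```text
[175 152  38  33 708] [198.2 168.1]
[234 178  26  25 250] [246.6 189.8]
[377 204  31  37 926] [391.7 221.4]
[ 417  213   34   39 1024] [432.8 231.6]
[431.8 231.9]
[391.3 221.4]
[200.4 166.8]
33.65 [445.13204618 496.19760873 212.20964861] [-0.3364386  -0.96831052  0.26129108] (array([ 170.97,  210.21, 1510.  ]), array([0., 0., 0.]))
top [ 53   9  31  29 649] [182.9 287.6] [451.4 208.5  70. ]
top [ 14  13  32  29 672] [144.2 291.2] [445.1 293.3  70. ]
```

```bash
python3 -c "
from h import *
print(ticket.hand_in())"
```

```text
the job is handed in; nothing more can be done
None
```

I handed the job in: the beam floated level with the poise about 10 mm short of the red limit tag, so the cup counts as light and now stands upright on the free place of the blue-ended board, with the poise left where it balanced.

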